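Pour the brass spacers through the funnel into the jar

ROBOT

A 6-joint arm with a two-finger parallel gripper is mounted at the origin on a cart in front of the work surface, level with it; the furniture and walls round the work are solid. World frame = base frame: x ahead of the robot, y to its left, z up, the work surface at z = 0. Lengths are in m, angles in rad, forces in N, time in s.
With the tool pointing down it reaches from about 0.35 to 0.975 m from the base axis. Payload 4.9 kg.
Tool frame: the origin (TCP) lies at the very end of the fingers, on their centre line; the grasp point (between the pads) lies 19 mm behind it (ctrl.grip_point_offset is the distance from the TCP to the grasp point, in m); z points along the fingers, y is the line along which they close (so a half turn about z gives the same grasp; the last joint's range is limited). The gripper opens to 85 mm and grips with 20 to 120 N. Pads are 22 mm wide; open, the fingers measure 114 mm over their backs; the gripper's body (76 mm by 85 mm) begins 54 mm behind the grasp point. The pads swing forward as they close: fully open they stand 13 mm farther back than shut.
Start: joints at [-1.356, 0.053, 1.613, -0, 1.476, -0.119], TCP at [0.205, -0.59, 0.231] pointing down, gripper open.
Joint ranges: [-3.01, 3.01], [-1.01, 2.22], [0.06, 2.58], [-1.02, 4.17], [0.09, 2.62], [-3.14, 3.14]. Speed limits (rad/s): [2.57, 2.57, 3.14, 3.14, 3.14, 3.14].

INTERFACE

Orientations are given as a rotation vector (axis times angle).
In Python, from station import ctrl gives the robot as it stands.
- The arm moves only by the tool send_rows, never from a script. Its argument "rows" is a list of rows, each a list of 3 entries, a list of its own where there are three numbers: the finger opening in cm, from 0 to 8.54, then the shift along the tool's x, y, z in cm, then the turn about the tool's z in degrees. A call has 1 to 10 rows; each row shifts and turns the commanded pose from where the row before left it, along the tool's axes as they then stand; what a row does not reach is not made up. A row lasts 1/8 s, in which the tool goes at most 62.5 mm and 10.7 degrees, less where a joint would pass 70% of its speed; a pose out of reach is approached as far as the arm can. A call with a gripper value outside its range is refused whole. The fingers move at their own pace and stop on an object; "newtons" is the grip in N (left out, the last holds). Time passes only in rows, so rows that do not move let the fingers close. It gives the time, the measured TCP pose, the force, the opening and the grip force at its end, in the units of the state.
- ctrl.get_obs(): the state, without advancing time (a new reading comes with each control period).
- ctrl.get_image(name): name is "side" or "top"; returns a dict with "frame" (420x560x3 uint8, red, green, blue), "range_z" (420x560 float32, m along the optical axis (not along the pixel's ray), 0 where there is no reading), "fx", "fy", "cx", "cy" (pixels), "k1" (the pictures are not rectified: a ray, as slopes to the right and down, at radius r is drawn at 1 + k1 r^2 times it, then the intrinsics apply), "cam_to_world" (4x4, takes a point from camera to world coordinates). Camera axes: x right, y down, z forward; pixel columns grow to the right and rows downward; lengths in m; the calibration is good to about 2 mm. A picture is of the moment at which its call begins.
- ctrl.finish_job(): hands the job in; it is judged then, once.
The state is a dict: "t": time; "q": joint angles; "dq": joint speeds; "effort": joint torques, N m; "tool_pos": TCP position; "tool_rot": TCP orientation; "contact_force": force on the tool from outside, world axes, zero at the start; "wrist_torque": the same for the moment, N m; "opening": finger opening in m; "grip_force": force on a finger pad.
Only numpy, scipy, OpenCV 4.12 (cv2) and the standard library are available. Lean on these libraries where they do the work, as an engineer would, in place of code of your own. Each camera call takes 0.05 s, during which the arm holds its last target. There are 200 camera calls.

TASK

One of the two small scoops on the bench holds three loose brass spacers. Pick that scoop up, pour all three spacers into the wide funnel so that they end up inside the jar below it, then stand the scoop level on the bench again and let go of it.

Things in the scene. Friction and masses are not known exactly. Their poses are not given: they have to be found in the camera images.
- scoop: Aluminium scoop holding the spacers (an identical one is empty), 110x48 mm, about 0.11 kg. Origin: under its floor, on the bench; z up. Open lip along -x: at x -60, z 6 to 8.5 mm, 36 mm wide. Floor rises 6 mm from x -22 to the lip; walls 15 to 28 mm high. Level, the spacers stay put (friction 0.6); tipped lip-down 60 to 75 degrees they slide out.
- scoop_grip (a point): Point in the scoop's upright black grip at scoop x +37, y 0, z 60 mm, axes as the scoop's. The grip is 14 mm thick along y, 24 mm long along x and its top is 80 mm above the bench: pinch it here from above, closing along y. Nothing else of the scoop is higher than 28 mm.
- funnel_jar: Narrow clear jar with a wide grey funnel fixed in its mouth, fixed to the bench (a like jar has no funnel). Origin: centre of its underside, z up, round about z. Jar 49 mm outside, 43 mm inside diameter, 58 mm high, floor 4 mm. Funnel rim 112 mm above the bench, mouth 118 mm inside diameter, throat 32 mm wide, ending 50 mm above the bench.
- spacer1: Short round brass spacer, 12 mm diameter, 10 mm high, 10 g, in the scoop. Origin: centre of one end face; z along its axis.
- spacer2: Second such brass spacer in the scoop, the same size.
- spacer3: Third such brass spacer in the scoop, the same size.

How it is judged:
On the way, in this order (a step that is already met when the one before it is completed fails the run):
1. the scoop is held up over the funnel (horizontal distance between scoop and funnel_jar below 0.13 m and height (world z) of scoop above 0.08 m).
2. all three spacers are inside the jar below the funnel (horizontal distance between each of spacer1, spacer2, spacer3 and funnel_jar below 0.024 m and height (world z) of each of spacer1, spacer2, spacer3 below 0.05 m), for 0.1 s.
At the end, for the whole second after the job is handed in: All three spacers lie inside the jar under the funnel (within 24 mm of its axis and lower than 50 mm above the bench), and the scoop stands at rest on the bench, upright within 10 degrees, its underside within 12 mm of the bench top (all of step 2 and angle between scoop's own z axis and vertical below 0.175 rad and height (world z) of scoop between -0.01 and 0.012 m and linear speed of scoop below 0.03 m/s); the robot touches nothing.
It also fails if it takes over 59 s, if anything falls off the work surface, if the arm or the gripper's body presses on something with over 40 N, if the wrist force passes 120 N, or if a joint passes its speed limit or range.

## Working session

There is one attempt and no reset: what is moved stays moved. The work goes in short steps, Python scripts to look and compute and a tool call to move; the robot and the scene stay as the last step left them, time stands still between calls to the robot, and variables do not carry over. Pictures are saved under pics/ and viewed, at most 10 in all, crops included, and the job is handed in when it is done.

Besides the shell and the picture viewer there is one more tool, called as name(argument=value, ...), one argument or row to a line, values as JSON. send_rows: Moves the arm, as the interface text tells. Its arguments: {"type":"object","properties":{"rows":{"type":"array","items":{"type":"array"}},"newtons":{"type":"number"}},"required":["rows"]}

```bash
mkdir -p pics
cat > h.py <<'E'
import numpy as np, cv2, pickle
from station import ctrl
def grab(n,tag):
    d=ctrl.get_image(n); pickle.dump(d,open(f'pics/{tag}.pkl','wb'))
    cv2.imwrite(f'pics/{tag}.png',d['frame'][:,:,::-1]); return d
def load(tag): return pickle.load(open(f'pics/{tag}.pkl','rb'))
def cloud(d):
    h,w=d['range_z'].shape
    v,u=np.mgrid[:h,:w]; x=(u-d['cx'])/d['fx']; y=(v-d['cy'])/d['fy']
    X,Y=x.copy(),y.copy()
    for _ in range(10):
        s=1+d['k1']*(X*X+Y*Y); X,Y=x/s,y/s
    z=d['range_z']; P=np.stack([X*z,Y*z,z,np.ones_like(z)],-1)@np.asarray(d['cam_to_world']).T
    P=P[...,:3]; P[z==0]=np.nan; return P
E
python3 - <<'E'
from h import *
for n in('top','side'):
    d=grab(n,n+'0'); print(n,d['fx'],d['k1'],np.round(d['cam_to_world'],3).tolist())
a=np.hstack([cv2.imread('pics/top0.png'),cv2.imread('pics/side0.png')])
o=ctrl.get_obs();print(o['tool_pos'],o['tool_rot'],o['opening'],o['t'])
E
```

```text
top 399.57831301753646 -0.0923021169162968 [[-0.002, -0.985, 0.171, 0.326], [-1.0, 0.003, 0.001, -0.013], [-0.002, -0.171, -0.985, 1.045], [0.0, 0.0, 0.0, 1.0]]
side 424.3852140994998 0.009030092987360613 [[-0.86, -0.278, 0.428, 0.087], [-0.511, 0.47, -0.72, 0.681], [-0.001, -0.837, -0.547, 0.606], [0.0, 0.0, 0.0, 1.0]]
[ 0.2046519  -0.58994616  0.23017657] [-3.09605969e+00 -5.21600196e-01  1.43507583e-04] 0.08537317270311805 0.1
```

View pics/top0.png

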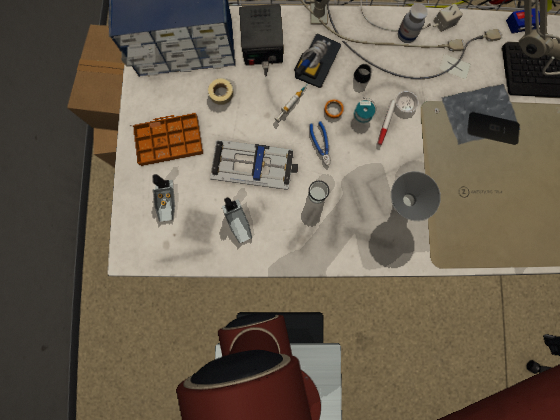

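View pics/side0.png

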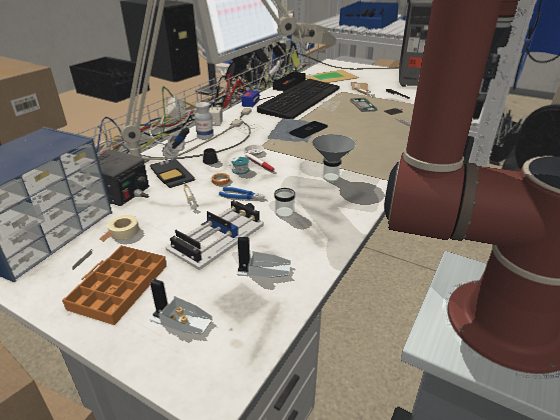

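The loaded scoop, with brass visible, is at top (165,200) and its grip at about (163,184). The empty scoop is at (237,222), and the funnel is at (415,197).

Run:
```python
from h import *
d=load('top0');P=cloud(d);s=load('side0');Q=cloud(s)
a=cv2.resize(cv2.imread('pics/top0.png')[165:240,140:205],None,fx=6,fy=6,interpolation=cv2.INTER_CUBIC)
b=cv2.resize(cv2.imread('pics/side0.png')[270:345,140:205+15],None,fx=5,fy=6,interpolation=cv2.INTER_CUBIC)
cv2.imwrite('pics/c.png',np.hstack([a,b]))
c0=np.nanmedian(P[200:204,163:167].reshape(-1,3),0);print(c0)
def allpts(c,r): 
    A=np.vstack([P.reshape(-1,3),Q.reshape(-1,3)]);A=A[~np.isnan(A[:,0])]
    return A[np.hypot(A[:,0]-c[0],A[:,1]-c[1])<r]
A=allpts(c0,.09)
for nm,X in(('top',P),('side',Q)):
    X=X.reshape(-1,3);X=X[~np.isnan(X[:,0])];X=X[np.hypot(X[:,0]-c0[0],X[:,1]-c0[1])<.09]
    g=X[(X[:,2]>.035)&(X[:,2]<.1)];t=X[(X[:,2]>.073)&(X[:,2]<.1)];w=X[(X[:,2]>.004)&(X[:,2]<.03)]
    for l,k in(('grip',g),('griptop',t),('body',w)):
        if len(k): print(nm,l,len(k),k.mean(0),k.min(0),k.max(0))
    # bench
    print('bench z',np.median(X[X[:,2]<.004,2]))
f0=np.nanmedian(P[195:200,430:434].reshape(-1,3),0);print('f',f0)
for nm,X in(('top',P),('side',Q)):
    X=X.reshape(-1,3);X=X[~np.isnan(X[:,0])];X=X[np.hypot(X[:,0]-f0[0],X[:,1]-f0[1])<.13]
    X=X[(X[:,2]>.105)&(X[:,2]<.12)]
    if len(X)>5:
        (cx,cy),r=cv2.minEnclosingCircle(X[:,:2].astype(np.float32).reshape(-1,1,2));print(nm,len(X),cx,cy,r)
```

```text
[0.51707329 0.29975551 0.0061654 ]
top grip 108 [0.56172551 0.30369886 0.06688994] [0.55074539 0.29832151 0.03730643] [0.57583527 0.31392252 0.08304977]
top griptop 56 [0.56297112 0.30590819 0.07836592] [0.55167241 0.29841753 0.07319081] [0.57492481 0.31392252 0.08304977]
top body 467 [0.51620092 0.29923428 0.01244106] [0.43856729 0.2257657  0.00400238] [0.59361403 0.38063027 0.02996547]
bench z -0.0008629217813750367
side grip 304 [0.55788415 0.31047685 0.06218078] [0.54880513 0.29922537 0.03526366] [0.57271426 0.31597866 0.08284969]
side griptop 100 [0.55949674 0.30927032 0.07841491] [0.54880513 0.30055652 0.07325668] [0.57271426 0.31579757 0.08284969]
side body 1117 [0.51648212 0.30200249 0.01368917] [0.46359751 0.27489056 0.00400165] [0.5732135  0.32976214 0.02996264]
bench z -2.496422691233846e-05
f [ 0.51066802 -0.37990181  0.09559296]
top 446 0.5111487507820129 -0.3351841866970062 0.0623469278216362
side 256 0.5117629170417786 -0.33193299174308777 0.06369426101446152
```

View pics/c.png

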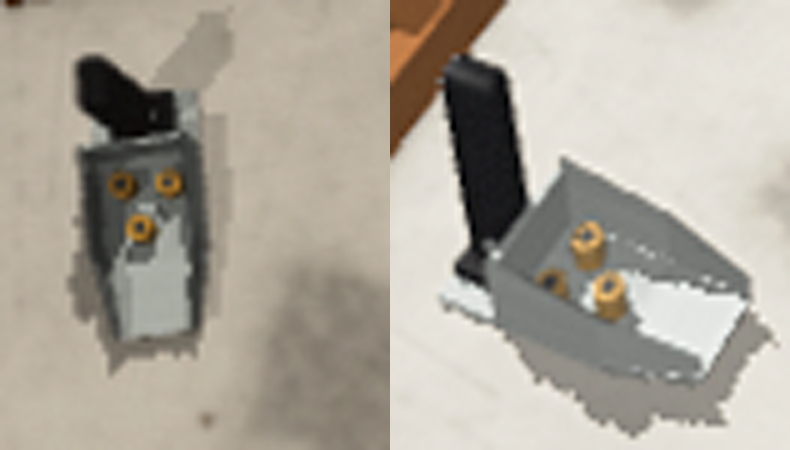

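The scoop, its three spacers and the funnel are located. A row can't command a tilt directly, so I'll first check how the arm behaves at its upper reach limit. I'll do that with the hand empty, in free space.

send_rows(
  rows=[
    [8.5, [0, 0, -6], 0],
    [8.5, [0, 0, -6], 0],
    [8.5, [0, 0, -6], 0],
    [8.5, [0, 0, -6], 0],
    [8.5, [0, 0, -6], 0],
    [8.5, [0, 0, -6], 0],
    [8.5, [0, 0, -6], 0],
    [8.5, [0, 0, -6], 0],
    [8.5, [0, 0, -6], 0],
    [8.5, [0, 0, -6], 0],
  ],
)

```text
t: 1.35
tool_pos: [0.1956, -0.5647, 0.8059]
tool_rot: [-3.073, -0.518, -0.002]
contact_force: [-5.2, 53.4, 58.0]
opening: 0.0851
grip_force: 0.0
```

```bash
cat >> h.py <<'E'
from scipy.spatial.transform import Rotation as R
def st():
    o=ctrl.get_obs(); M=R.from_rotvec(o['tool_rot']).as_matrix()
    print('t',round(o['t'],2),'p',np.round(o['tool_pos'],4),'q',np.round(o['q'],3),'\nM',np.round(M,3).tolist(),'open',o['opening'],'F',np.round(o['contact_force'],1),o['grip_force']); return o,M
E
python3 -c "
from h import *
st()"
```

```text
t 1.35 p [ 0.1956 -0.5647  0.8059] q [-1.363  0.492  0.055  0.005  2.62  -0.122] 
M [[0.945, 0.328, -0.003], [0.328, -0.944, 0.025], [0.006, -0.024, -1.0]] open 0.08507238542123102 F [-5.2 53.4 58. ] 0.0
```

send_rows(
  rows=[
    [8.5, [0, 0, 0], 0],
  ],
)

```text
t: 1.48
tool_pos: [0.196, -0.5677, 0.802]
tool_rot: [-3.067, -0.516, -0.002]
contact_force: [0.4, -1.6, -0.1]
opening: 0.0849
grip_force: 0.0
```

```bash
python3 -c "
from h import *
st()"
```

```text
t 1.48 p [ 0.196  -0.5677  0.802 ] q [-1.363  0.493  0.063  0.005  2.618 -0.122] 
M [[0.945, 0.327, -0.004], [0.327, -0.944, 0.031], [0.006, -0.031, -0.999]] open 0.08488703539079026 F [ 0.4 -1.6 -0.1] 0.0
```

At the limit the arm compromises on orientation, with a slight tilt. That may build up over several rows. If I get the tool tilted by about 33° before grasping, a half turn about the tool z tips the scoop by about 66°. I'll measure the scoop yaw first.

```bash
cat >> h.py <<'E'
def ray(d,u,v,z):
    p=cv2.undistortPoints(np.array([[[u,v]]],float),np.array([[d['fx'],0,d['cx']],[0,d['fy'],d['cy']],[0,0,1]]),np.array([d['k1'],0,0,0]))[0,0]
    T=np.asarray(d['cam_to_world']);r=T[:3,:3]@np.array([p[0],p[1],1]);o=T[:3,3];return o+r*(z-o[2])/r[2]
E
python3 - <<'E'
from h import *
d=load('top0');s=load('side0')
tp=lambda a,b,z:ray(d,140+(a+.5)/6-.5,165+(b+.5)/6-.5,z)
sd=lambda a,b,z:ray(s,140+(a-390+.5)/5-.5,270+(b+.5)/6-.5,z)
print('lip ends top',tp(118,340,.0085),tp(198,335,.0085))
print('back corners top',tp(84,150,.028),tp(198,137,.028))
print('grip top top',tp(95,72,.08))
print('side lip',sd(748,298,.015),sd(690,378,.0085)); print('side back',sd(563,160,.028),sd(492,258,.028)); print('side griptop',sd(475,72,.08))
Q=cloud(s).reshape(-1,3);Q=Q[~np.isnan(Q[:,0])]
m=(np.hypot(Q[:,0]-.517,Q[:,1]-.302)<.075)&(Q[:,2]>.005)&(Q[:,2]<.031)
print(cv2.minAreaRect(Q[m][:,:2].astype(np.float32)*1000))
P=cloud(d)
for (a,b) in [(122,184),(168,182),(140,228)]: print(tp(a,b,.013))
E
```

```text
lip ends top [0.46404835 0.31098715 0.0085    ] [0.46624772 0.27533167 0.0085    ]
back corners top [0.54537816 0.3242924  0.028     ] [0.55093545 0.27380523 0.028     ]
grip top top [0.56749927 0.30421464 0.08      ]
side lip [0.46469803 0.28335703 0.015     ] [0.46732177 0.31386539 0.0085    ]
side back [0.55180033 0.28282986 0.028     ] [0.54578005 0.32670633 0.028     ]
side griptop [0.5620499  0.30718815 0.08      ]
((519.7492065429688, 301.2308654785156), (109.5068588256836, 50.36389923095703), 8.422761917114258)
[0.53312243 0.31125316 0.013     ]
[0.53393826 0.29057498 0.013     ]
[0.51328551 0.30215326 0.013     ]
```

send_rows(
  rows=[
    [8.5, [3.0, -3.9, 3.5], 0],
    [8.5, [3.0, -3.9, 3.5], 0],
    [8.5, [3.0, -3.9, 3.5], 0],
    [8.5, [3.0, -3.9, 3.5], 0],
    [8.5, [3.0, -3.9, 3.5], 0],
    [8.5, [3.0, -3.9, 3.5], 0],
    [8.5, [3.0, -3.9, 3.5], 0],
    [8.5, [3.0, -3.9, 3.5], 0],
    [8.5, [3.0, -3.9, 3.5], 0],
    [8.5, [3.0, -3.9, 3.5], 0],
  ],
)

```text
t: 2.72
tool_pos: [0.3435, -0.1155, 0.4919]
tool_rot: [-3.078, -0.518, -0.006]
contact_force: [0.9, 0.1, 0.0]
opening: 0.0849
grip_force: 0.0
```

```bash
python3 -c "
from h import *
st()"
```

```text
t 2.73 p [ 0.3435 -0.1155  0.4919] q [-0.545 -0.583  1.707  0.02   2.028  0.701] 
M [[0.945, 0.327, 0.0], [0.327, -0.945, 0.021], [0.007, -0.019, -1.0]] open 0.08486917599546691 F [0.9 0.1 0. ] 0.0
```

The small tilt persisted, so what the arm reaches becomes the new command and tilt accumulates. Scoop yaw is about 6°, with the grip at about (0.562, 0.306). Next I'll go to the inner reach limit at that heading and push inward to gather tilt.

send_rows(
  rows=[
    [8.5, [2.0, -4.1, 2.4], 0],
    [8.5, [2.0, -4.1, 2.4], 0],
    [8.5, [2.0, -4.1, 2.4], 0],
    [8.5, [2.0, -4.1, 2.4], 0],
    [8.5, [2.0, -4.1, 2.4], 6.5],
    [8.5, [0, 0, 0], 6.5],
    [8.5, [-5, 0, 0], 0],
    [8.5, [-5, 0, 0], 0],
  ],
)

```text
t: 3.72
tool_pos: [0.27, 0.1011, 0.3774]
tool_rot: [-3.115, -0.168, 0.002]
contact_force: [0.4, 0.5, 1.0]
opening: 0.0851
grip_force: 0.0
```

```bash
python3 -c "
from h import *
st()"
```

```text
t 3.73 p [0.27   0.1011 0.3774] q [ 0.076 -0.863  2.047  0.024  1.958  1.548] 
M [[0.994, 0.108, -0.002], [0.108, -0.994, 0.022], [0.0, -0.022, -1.0]] open 0.08511672054916083 F [0.4 0.5 1. ] 0.0
```

send_rows(
  rows=[
    [8.5, [-5, 0, 0], 0],
    [8.5, [-5, 0, 0], 0],
    [8.5, [-5, 0, 0], 0],
  ],
)

```text
t: 4.1
tool_pos: [0.1825, 0.1183, 0.4026]
tool_rot: [3.136, 0.166, -0.073]
contact_force: [0.1, -0.4, -1.0]
opening: 0.0849
grip_force: 0.0
```

```bash
python3 -c "
from h import *
st()"
```

```text
t 4.1 p [0.1825 0.1183 0.4026] q [ 0.217 -1.011  2.066  0.008  2.132  1.687] 
M [[0.993, 0.106, -0.046], [0.106, -0.994, -0.003], [-0.046, -0.002, -0.999]] open 0.08493604663685114 F [ 0.1 -0.4 -1. ] 0.0
```

send_rows(
  rows=[
    [8.5, [6, 0, 0], 0],
    [8.5, [6, 0, 0], 0],
    [8.5, [4, 0, 4.5], 0],
    [8.5, [4, 0, 4.5], 0],
    [8.5, [4, 0, 4.5], 0],
    [8.5, [0, 0, 5], 0],
    [8.5, [-6, 0, 0], 0],
    [8.5, [-6, 0, 0], 0],
  ],
)

```text
t: 5.1
tool_pos: [0.2925, 0.1305, 0.2108]
tool_rot: [3.135, 0.168, -0.08]
contact_force: [-0.3, -0.5, 2.3]
opening: 0.0852
grip_force: 0.0
```

```bash
python3 -c "
from h import *
st()"
```

```text
t 5.1 p [0.2925 0.1305 0.2108] q [ 0.181 -0.744  2.26   0.006  1.677  1.645] 
M [[0.993, 0.107, -0.051], [0.107, -0.994, -0.003], [-0.051, -0.002, -0.999]] open 0.08524798429638158 F [-0.3 -0.5  2.3] 0.0
```

Run:
```python
import numpy as np
from scipy.optimize import least_squares
D=[([-1.356,.053,1.613,0,1.476],[.2047,-.5899,.2302]),([-1.363,.493,.063,.005,2.618],[.196,-.5677,.802]),([-.545,-.583,1.707,.02,2.028],[.3435,-.1155,.4919]),
([.076,-.863,2.047,.024,1.958],[.27,.1011,.3774]),([.217,-1.011,2.066,.008,2.132],[.1825,.1183,.4026]),([.181,-.744,2.26,.006,1.677],[.2925,.1305,.2108])]
def fk(x,q):
    r0,z0,L1,L2,e,d=x;a=q[1];b=a+q[2];c=b+q[4]
    return np.array([r0+L1*np.sin(a)+L2*np.sin(b)+e*np.cos(b)+d*np.sin(c), z0+L1*np.cos(a)+L2*np.cos(b)-e*np.sin(b)+d*np.cos(c)])
def f(x):
    o=[]
    for q,p in D:
        h=np.array([np.cos(q[0]),np.sin(q[0])]);o+=list(fk(x,q)-[p[0]*h[0]+p[1]*h[1],p[2]])
        
    return np.r_[o,(x[5]-.25)*.02,x[0]*.05,x[4]*.01]
s=least_squares(f,[0,.3,.45,.45,0,.25]);print(np.round(s.x,3),np.round(f(s.x),4))
for q,p in D: print(-p[0]*np.sin(q[0])+p[1]*np.cos(q[0]))
x=s.x
# frontier for tool-down: r_w(z)
from itertools import product
for tilt in(0,.3,.58):
  G={}
  for a in np.linspace(-1.01,1.5,300):
    for b in np.linspace(.06,2.58,300):
        q=[0,a,b,0,np.pi+tilt-a-b]
        if .09<q[4]<2.62:
            r,z=fk(x,q)
            k=round(z,1)
            if r>0: G[k]=min(G.get(k,9),r)
  print(tilt,{k:round(G[k],2) for k in sorted(G) if -.05<k<.7})
```

```text
[-0.001  0.231  0.426  0.61   0.096  0.272] [ 0.0001  0.0006 -0.0001  0.0001 -0.     -0.0002 -0.0002 -0.0002  0.0003
  0.0003 -0.     -0.0005  0.0004 -0.      0.001 ]
0.07425969387232562
0.07466477436329026
0.07930941200315031
0.08030791192696332
0.07623317437498801
0.0757142760814573
0 {np.float64(0.0): np.float64(0.27), np.float64(0.1): np.float64(0.25), np.float64(0.2): np.float64(0.25), np.float64(0.3): np.float64(0.23), np.float64(0.4): np.float64(0.2), np.float64(0.5): np.float64(0.14), np.float64(0.6): np.float64(0.05)}
0.3 {np.float64(0.0): np.float64(0.19), np.float64(0.1): np.float64(0.17), np.float64(0.2): np.float64(0.17), np.float64(0.3): np.float64(0.16), np.float64(0.4): np.float64(0.12), np.float64(0.5): np.float64(0.07), np.float64(0.6): np.float64(0.08)}
0.58 {np.float64(0.0): np.float64(0.13), np.float64(0.1): np.float64(0.1), np.float64(0.2): np.float64(0.1), np.float64(0.3): np.float64(0.1), np.float64(0.4): np.float64(0.08), np.float64(0.5): np.float64(0.1), np.float64(0.6): np.float64(0.21)}
```

Inner-limit tilting would bring the hand too close to the base. So I'll tilt outward at the outer limit instead, which needs the scoop turned half round first (lip away from the robot). First I go above the grip.

send_rows(
  rows=[
    [8.5, [4.8, -2.4, 0.6], 0],
    [8.5, [4.8, -2.4, 0.6], 0],
    [8.5, [4.8, -2.4, 0.6], 0],
    [8.5, [4.8, -2.4, 0.6], 0],
    [8.5, [4.8, -2.4, 0.6], 0],
    [8.5, [4.8, -2.4, 0.6], 0],
    [8.5, [0, 0, 0], 0],
  ],
  newtons=40,
)

```text
t: 5.98
tool_pos: [0.5645, 0.3058, 0.1605]
tool_rot: [3.135, 0.17, -0.077]
contact_force: [-1.8, -1.1, 0.0]
opening: 0.0847
grip_force: 0.0
```

Run:
```python
from h import *
st()
d=grab('side','side1');c=cv2.resize(cv2.imread('pics/side1.png')[200:350,80:280],None,fx=4,fy=4,interpolation=cv2.INTER_CUBIC);cv2.imwrite('pics/c1.png',c)
for n,t in(('top','top0'),('side','side0')):
    X=cloud(load(t)).reshape(-1,3);X=X[~np.isnan(X[:,0])]
    X=X[(X[:,2]>.2)&(X[:,0]>.3)&(X[:,0]<1.5)&(np.abs(X[:,1])<.6)]
    for i in np.arange(.3,1.5,.2):
        for j in np.arange(-.6,.6,.2):
            m=(X[:,0]>i)&(X[:,0]<i+.2)&(X[:,1]>j)&(X[:,1]<j+.2)
            if m.sum()>15: print(n,'x%.1f y%.1f'%(i,j),m.sum(),X[m][:,2].min().round(2),X[m][:,2].max().round(2))
```

```text
t 5.97 p [0.5645 0.3058 0.1605] q [0.374 0.172 1.605 0.015 1.412 1.834] 
M [[0.993, 0.108, -0.049], [0.108, -0.994, -0.004], [-0.049, -0.002, -0.999]] open 0.08466566561264398 F [-1.8 -1.1  0. ] 0.0
top x0.7 y-0.6 1557 0.28 0.46
top x0.7 y0.2 170 0.2 0.21
top x0.9 y0.0 795 0.2 0.21
top x0.9 y0.2 2363 0.2 0.21
top x0.9 y0.4 107 0.2 0.21
side x0.7 y-0.6 699 0.28 0.44
side x0.7 y0.2 80 0.2 0.21
side x0.9 y-0.6 37 0.2 0.24
side x0.9 y-0.4 477 0.3 0.45
side x0.9 y-0.2 672 0.2 0.41
side x0.9 y0.0 944 0.2 0.21
side x0.9 y0.2 1595 0.2 0.21
side x1.1 y-0.6 789 0.2 0.4
```

View pics/c1.png

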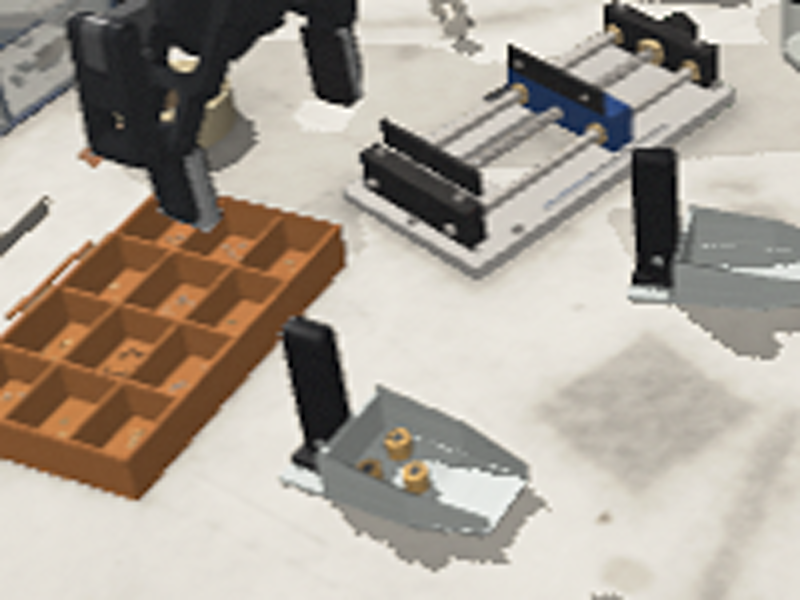

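The fingers straddle the grip: fingertips at crop (190,200) and (335,80), grip top at (310,330). Next I lower and grasp.

send_rows(
  rows=[
    [8.5, [0.1, 0, 4], 0],
    [8.5, [0.1, 0, 4], 0],
    [8.5, [0, 0, 2.5], 0],
    [8.5, [0, 0, 1.3], 0],
    [1.0, [0, 0, 0], 0],
    [1.0, [0, 0, 0], 0],
    [1.0, [0, 0, 0], 0],
    [1.0, [0, 0, 0], 0],
    [1.0, [0, 0, 0], 0],
    [1.0, [0, 0, 0], 0],
  ],
  newtons=40,
)

```text
t: 7.28
tool_pos: [0.5601, 0.3049, 0.0455]
tool_rot: [-3.136, -0.169, 0.07]
contact_force: [0.1, 1.6, 4.1]
opening: 0.014
grip_force: 42.3
```

send_rows(
  rows=[
    [1.0, [0, 0, -3], 0],
    [1.0, [0, 0, -4], 0],
    [1.0, [-4.7, 0, 0], 0],
    [1.0, [-4.7, 0, 0], 0],
    [1.0, [0, 0, 0], -10],
    [1.0, [0, 0, 0], -10],
    [1.0, [0, 0, 0], -10],
    [1.0, [0, 0, 0], -10],
    [1.0, [0, 0, 0], -10],
    [1.0, [0, 0, 0], -10],
  ],
)

```text
t: 8.52
tool_pos: [0.4685, 0.2942, 0.1176]
tool_rot: [-2.607, -1.709, 0.066]
contact_force: [-0.1, 0.5, -1.2]
opening: 0.0138
grip_force: 41.5
```

send_rows(
  rows=[
    [1.0, [0, 0, 0], -10],
    [1.0, [0, 0, 0], -10],
    [1.0, [0, 0, 0], -10],
    [1.0, [0, 0, 0], -10],
    [1.0, [0, 0, 0], -10],
    [1.0, [0, 0, 0], -10],
    [1.0, [0, 0, 0], -10],
    [1.0, [0, 0, 0], -10],
    [1.0, [0, 0, 0], -10],
    [1.0, [0, 0, 0], -10],
  ],
)

```text
t: 9.78
tool_pos: [0.4684, 0.2942, 0.1175]
tool_rot: [-0.364, -3.072, 0.015]
contact_force: [0.3, 0.3, -0.7]
opening: 0.0137
grip_force: 41.5
```

send_rows(
  rows=[
    [1.0, [0, 0, 0], -10],
    [1.0, [0, 0, 0], -10],
    [1.0, [0, 0, 0], 0],
  ],
)

```text
t: 10.15
tool_pos: [0.4685, 0.2943, 0.1177]
tool_rot: [0.163, -3.089, 0.002]
contact_force: [0.2, -0.3, -1.6]
opening: 0.0134
grip_force: 41.5
```

```bash
python3 -c "
from h import *
st()
grab('side','side2');c=cv2.resize(cv2.imread('pics/side2.png')[180:360,100:340],None,fx=3,fy=3,interpolation=cv2.INTER_CUBIC);cv2.imwrite('pics/c2.png',c)"
```

```text
t 10.15 p [0.4685 0.2943 0.1177] q [ 0.418  0.009  1.854  0.017  1.324 -1.263] 
M [[-0.993, -0.105, -0.048], [-0.105, 0.994, -0.004], [0.048, 0.001, -0.999]] open 0.013424898334633702 F [ 0.2 -0.3 -1.6] 41.527132987976074
```

View pics/c2.png

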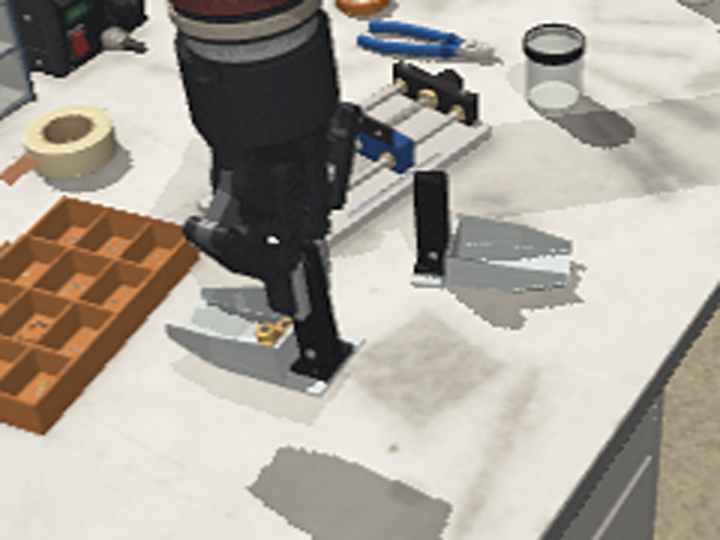

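The scoop is held turned, lip towards the tray at crop (170,330), with spacers inside at (270,330). I'll set it down and release.

send_rows(
  rows=[
    [1.0, [0, 0, 3], 0],
    [1.0, [0, 0, 2.5], 0],
    [1.0, [0, 0, 0.9], 0],
    [1.0, [0, 0, 0.2], 0],
    [1.7, [0, 0, 0], 0],
    [3.0, [0, 0, 0], 0],
    [6.0, [0, 0, 0], 0],
    [8.5, [0, 0, 0], 0],
    [8.5, [0, 0, -5], 0],
    [8.5, [0, 0, -6], 0],
  ],
)

```text
t: 11.45
tool_pos: [0.4701, 0.2942, 0.1623]
tool_rot: [0.166, -3.087, 0.002]
contact_force: [1.1, 0.2, -0.2]
opening: 0.0853
grip_force: 0.0
```

Run:
```python
from h import *
st()
r0,z0,L1,L2,e,d=-0.001,.231,.426,.61,.096,.272
for tilt in(0,-.3,-.58):
    for a in(.2,.4,.6,.8,1.0):
        b=a+.06;c=np.pi+tilt
        print(tilt,a,'q5',round(c-b,2),'r',round(r0+L1*np.sin(a)+L2*np.sin(b)+e*np.cos(b)+d*np.sin(c),3),'z',round(z0+L1*np.cos(a)+L2*np.cos(b)-e*np.sin(b)+d*np.cos(c),3))
```

```text
t 11.45 p [0.4701 0.2942 0.1623] q [ 0.417 -0.032  1.816  0.017  1.405 -1.265] 
M [[-0.993, -0.107, -0.05], [-0.107, 0.994, -0.004], [0.05, 0.001, -0.999]] open 0.08530871907911917 F [ 1.1  0.2 -0.2] 0.0
0 0.2 q5 2.88 r 0.333 z 0.941
0 0.4 q5 2.68 r 0.522 z 0.855
0 0.6 q5 2.48 r 0.689 z 0.734
0 0.8 q5 2.28 r 0.83 z 0.581
0 1.0 q5 2.08 r 0.937 z 0.404
-0.3 0.2 q5 2.58 r 0.414 z 0.953
-0.3 0.4 q5 2.38 r 0.602 z 0.867
-0.3 0.6 q5 2.18 r 0.77 z 0.746
-0.3 0.8 q5 1.98 r 0.91 z 0.593
-0.3 1.0 q5 1.78 r 1.017 z 0.416
-0.58 0.2 q5 2.3 r 0.482 z 0.986
-0.58 0.4 q5 2.1 r 0.671 z 0.9
-0.58 0.6 q5 1.9 r 0.838 z 0.778
-0.58 0.8 q5 1.7 r 0.979 z 0.626
-0.58 1.0 q5 1.5 r 1.086 z 0.448
```

send_rows(
  rows=[
    [8.5, [-2.4, -1.7, -5], 0],
    [8.5, [-2.4, -1.7, -5], 0],
    [8.5, [-2.4, -1.7, -5], 0],
    [8.5, [-2.4, -1.7, -5], 0],
    [8.5, [-2.4, -1.7, -5], 0],
    [8.5, [-2.4, -1.7, -5], 0],
    [8.5, [-2.4, -1.7, -5], 0],
    [8.5, [-2.4, -1.7, -5], 0],
    [8.5, [-2.4, -1.7, -5], 0],
    [8.5, [-2, -1.7, -4], 0],
  ],
)

```text
t: 12.7
tool_pos: [0.7439, 0.1541, 0.6387]
tool_rot: [0.166, -3.094, -0.0]
contact_force: [1.3, -0.0, 1.1]
opening: 0.0848
grip_force: 0.0
```

send_rows(
  rows=[
    [8.5, [-3, 0, 0], 0],
    [8.5, [-6, 0, 0], 0],
    [8.5, [-6, 0, 0], 0],
    [8.5, [0, 0, 0], 0],
  ],
)

```text
t: 13.2
tool_pos: [0.826, 0.1574, 0.5701]
tool_rot: [0.167, -3.132, -0.01]
contact_force: [-0.3, 0.1, -0.9]
opening: 0.0849
grip_force: 0.0
```

```bash
python3 -c "
from h import *
st()"
```

```text
t 13.2 p [0.826  0.1574 0.5701] q [ 0.098  0.813  0.06   0.009  2.273 -1.574] 
M [[-0.994, -0.106, -0.005], [-0.107, 0.994, 0.006], [0.004, 0.007, -1.0]] open 0.08485705664145828 F [-0.3  0.1 -0.9] 0.0
```

send_rows(
  rows=[
    [8.5, [-4.5, 0, -4], 0],
    [8.5, [-4.5, 0, -4], 0],
    [8.5, [-4.5, 0, -4], 0],
    [8.5, [-4.5, 0, -4], 0],
  ],
)

```text
t: 13.7
tool_pos: [0.8328, 0.1452, 0.6185]
tool_rot: [-0.16, 3.001, 0.036]
contact_force: [0.8, 0.1, -0.5]
opening: 0.085
grip_force: 0.0
```

```bash
python3 -c "
from h import *
st()"
```

```text
t 13.7 p [0.8328 0.1452 0.6185] q [ 0.078  0.761  0.055  0.025  2.19  -1.584] 
M [[-0.985, -0.108, 0.134], [-0.104, 0.994, 0.031], [-0.136, 0.016, -0.991]] open 0.08503706281487818 F [ 0.8  0.1 -0.5] 0.0
```

send_rows(
  rows=[
    [8.5, [-5, -0.2, -3.2], 0],
    [8.5, [-5, -0.2, -3.2], 0],
    [8.5, [-5, -0.2, -3.2], 0],
    [8.5, [-5, -0.2, -3.2], 0],
    [8.5, [-5.5, -0.2, -2.4], 0],
    [8.5, [-5.5, -0.2, -2.4], 0],
    [8.5, [-5.5, -0.2, -2.4], 0],
    [8.5, [-5.5, -0.2, -2.4], 0],
  ],
)

```text
t: 14.7
tool_pos: [0.8821, 0.1166, 0.6708]
tool_rot: [-0.144, 2.734, 0.07]
contact_force: [-0.2, -0.5, 0.1]
opening: 0.0851
grip_force: 0.0
```

```bash
python3 -c "
from h import *
st()"
```

```text
t 14.7 p [0.8821 0.1166 0.6708] q [ 0.03   0.719  0.056  0.063  1.964 -1.61 ] 
M [[-0.915, -0.111, 0.389], [-0.091, 0.993, 0.07], [-0.394, 0.028, -0.919]] open 0.08507043292106546 F [-0.2 -0.5  0.1] 0.0
```

send_rows(
  rows=[
    [8.5, [-5.7, 0.3, -2], 0],
    [8.5, [-5.7, 0.3, -2], 0],
    [8.5, [-5.8, 0.3, -1.7], 0],
    [8.5, [-5.8, 0.3, -1.7], 0],
    [8.5, [-5.8, 0.3, -1.5], 0],
    [8.5, [0, 0, 0], 0],
  ],
)

```text
t: 15.45
tool_pos: [0.9092, 0.1255, 0.713]
tool_rot: [-0.133, 2.554, 0.087]
contact_force: [0.1, -0.7, -0.2]
opening: 0.085
grip_force: 0.0
```

Run:
```python
from h import *
o,M=st(); print('tilt',np.degrees(np.arccos(-M[2,2])))
d=grab('side','side3');c=cv2.resize(cv2.imread('pics/side3.png')[200:360,100:300],None,fx=4,fy=3.75,interpolation=cv2.INTER_CUBIC);cv2.imwrite('pics/c3.png',c)
Q=cloud(d).reshape(-1,3);Q=Q[~np.isnan(Q[:,0])]
m=(np.abs(Q[:,0]-.51)<.085)&(np.abs(Q[:,1]-.30)<.05)
A=Q[m&(Q[:,2]>.005)&(Q[:,2]<.031)];print(cv2.minAreaRect(A[:,:2].astype(np.float32)*1000))
g=Q[m&(Q[:,2]>.035)&(Q[:,2]<.1)];print('grip',g.mean(0),g.min(0),g.max(0));t=g[g[:,2]>.073];print('top',t.mean(0),t.min(0),t.max(0))
```

```text
t 15.45 p [0.9092 0.1255 0.713 ] q [ 0.034  0.696  0.055  0.074  1.807 -1.602] 
M [[-0.83, -0.114, 0.546], [-0.077, 0.993, 0.091], [-0.553, 0.034, -0.833]] open 0.08503048490693603 F [ 0.1 -0.7 -0.2] 0.0
tilt 33.615938452863155
((497.8477783203125, 298.590576171875), (111.76595306396484, 49.5872688293457), 4.455785751342773)
grip [0.45237559 0.29800003 0.06211359] [0.44205803 0.28731252 0.03505595] [0.46753791 0.30317572 0.08349446]
top [0.45377914 0.29648416 0.07868804] [0.44371811 0.28910998 0.07307087] [0.46753791 0.30317572 0.08349446]
```

View pics/c3.png

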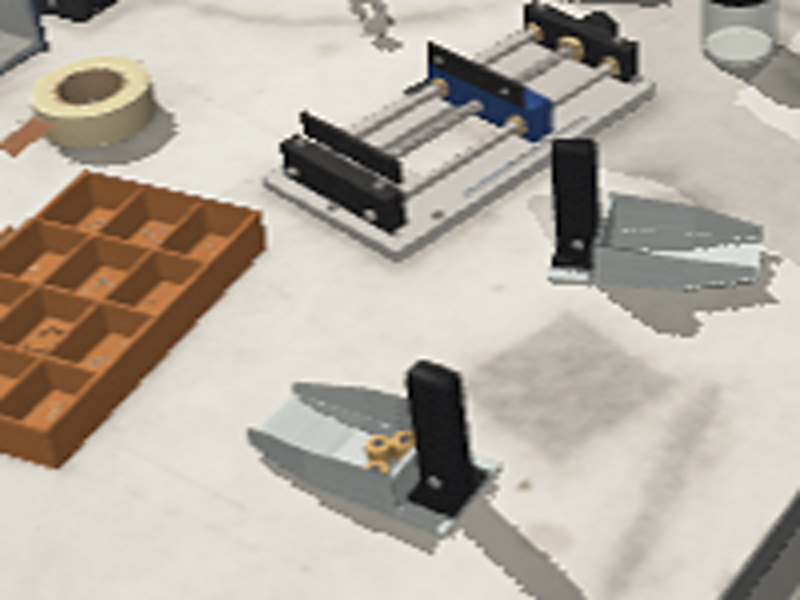

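Tilt is 33.6°. The scoop stands level with the spacers inside at crop (385,450), and its grip is at about (0.456, 0.295). I'll move to a point 10 cm back along the tool axis.

send_rows(
  rows=[
    [8.5, [5.6, 1.5, 1.8], 0],
    [8.5, [5.6, 1.5, 1.8], 0],
    [8.5, [5.6, 1.5, 1.8], 0],
    [8.5, [5.6, 1.5, 1.8], 0],
    [8.5, [5.6, 1.5, 1.8], 0],
    [8.5, [5.6, 1.5, 1.8], 0],
    [8.5, [5.6, 1.5, 1.8], 0],
    [8.5, [5.6, 1.5, 1.8], 0],
    [8.5, [5.6, 1.5, 1.8], 0],
    [8.5, [5.6, 1.5, 1.8], 0],
  ],
)

```text
t: 16.75
tool_pos: [0.5562, 0.241, 0.2942]
tool_rot: [-0.132, 2.556, 0.088]
contact_force: [0.4, 0.4, -0.1]
opening: 0.0853
grip_force: 0.0
```

send_rows(
  rows=[
    [8.5, [5.6, 1.6, 1.7], 0],
    [8.5, [5.4, 1.6, 1.7], 0],
    [8.5, [5.4, 1.6, 1.7], 0],
    [8.5, [0, 0, 0], 0],
  ],
)

```text
t: 17.25
tool_pos: [0.4385, 0.2798, 0.1572]
tool_rot: [-0.138, 2.566, 0.083]
contact_force: [0.3, 0.7, 0.6]
opening: 0.0851
grip_force: 0.0
```

Run:
```python
from h import *
o,M=st(); G=np.array([.456,.295,.060]); print(100*M.T@(G+.019*M[:,2]-o['tool_pos']))
```

```text
t 17.25 p [0.4385 0.2798 0.1572] q [ 0.53  -0.48   2.267 -0.267  0.83  -1.02 ] 
M [[-0.836, -0.116, 0.536], [-0.081, 0.993, 0.088], [-0.542, 0.03, -0.84]] open 0.0850633689592978 F [0.3 0.7 0.6] 0.0
[ 3.68378879  1.01471733 11.12799982]
```

send_rows(
  rows=[
    [8.5, [1.9, 0.5, 0], 0],
    [8.5, [1.8, 0.5, 0], 0],
    [8.5, [0, 0, 4], 0],
    [8.5, [0, 0, 3], 0],
    [8.5, [0, 0, 2], 0],
    [8.5, [0, 0, 0], 0],
  ],
)

```text
t: 18.0
tool_pos: [0.4623, 0.2959, 0.07]
tool_rot: [-0.13, 2.556, 0.087]
contact_force: [0.4, 1.1, -0.2]
opening: 0.0849
grip_force: 0.0
```

Run:
```python
from h import *
o,M=st(); G=np.array([.456,.295,.060]); print(100*M.T@(G+.019*M[:,2]-o['tool_pos']))
d=grab('side','side4');c=cv2.resize(cv2.imread('pics/side4.png')[220:360,110:300],None,fx=4,fy=4,interpolation=cv2.INTER_CUBIC);cv2.imwrite('pics/c4.png',c)
```

```text
t 18.0 p [0.4623 0.2959 0.07  ] q [ 0.536 -0.248  2.263 -0.36   0.606 -0.893] 
M [[-0.831, -0.112, 0.544], [-0.075, 0.993, 0.09], [-0.551, 0.034, -0.834]] open 0.08488930685027608 F [ 0.4  1.1 -0.2] 0.0
[ 1.07914534 -0.05427768  2.37841438]
```

View pics/c4.png

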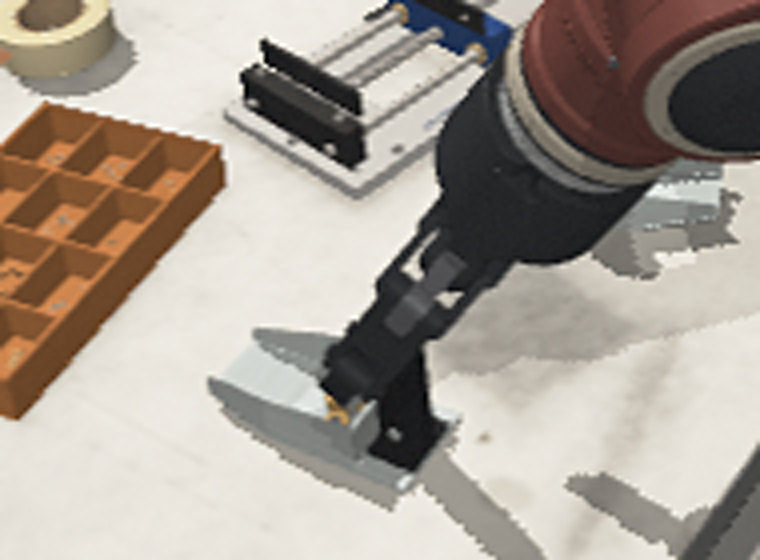

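The near finger covers the grip's side at crop (380,340), so the fingers straddle it. I'll finish the approach and close.

send_rows(
  rows=[
    [8.5, [1.1, 0, 1], 0],
    [8.5, [0, 0, 1.1], 0],
    [8.5, [0, 0, 0], 0],
    [1.0, [0, 0, 0], 0],
    [1.0, [0, 0, 0], 0],
    [1.0, [0, 0, 0], 0],
    [1.0, [0, 0, 0], 0],
    [1.0, [0, 0, 0], 0],
    [1.0, [0, 0, 0], 0],
    [1.0, [0, 0, 0], 0],
  ],
  newtons=60,
)

```text
t: 19.3
tool_pos: [0.4636, 0.2973, 0.0467]
tool_rot: [-0.132, 2.555, 0.088]
contact_force: [-2.2, -2.4, 5.7]
opening: 0.0126
grip_force: 58.7
```

Run:
```python
from h import *
o,M=st(); G=np.array([.456,.295,.060]); print(100*M.T@(G+.019*M[:,2]-o['tool_pos']))
xs=-np.array([np.cos(np.radians(6)),np.sin(np.radians(6)),0]);ys=np.cross([0,0,1],xs)
lip=G-xs*.097+np.array([0,0,-.052]);print('lip',lip,'in tool',100*M.T@(lip-o['tool_pos']))
F=np.array([.5115,-.3335,.150]); D=F-lip; print('delta lip->over funnel',D,'up first .12; tool',100*M.T@np.array([0,0,.12]), 100*M.T@(D-[0,0,.12]))
```

```text
t 19.3 p [0.4636 0.2973 0.0467] q [ 0.538 -0.195  2.266 -0.393  0.551 -0.854] 
M [[-0.831, -0.113, 0.545], [-0.076, 0.993, 0.091], [-0.552, 0.034, -0.833]] open 0.012601976178053318 F [-2.2 -2.4  5.7] 58.68561923503876
[-0.08416942 -0.1007785   0.35755247]
lip [0.55246862 0.30513926 0.008     ] in tool [-5.30466153 -0.36663903  8.14289089]
delta lip->over funnel [-0.04096862 -0.63863926  0.142     ] up first .12; tool [-6.62051391  0.41288903 -9.99991591] [  7.0248342  -62.87389502  -9.88687852]
```

Grasped. Next I lift, then carry the scoop level until its lip is over the funnel.

send_rows(
  rows=[
    [1.0, [-0.8, 0, -1.2], 0],
    [1.0, [-1.6, 0.1, -2.5], 0],
    [1.0, [-1.6, 0.1, -2.5], 0],
    [1.0, [-1.6, 0.1, -2.5], 0],
    [1.0, [-1.0, 0.1, -1.3], 0],
    [1.0, [0.2, -1.5, -0.2], 0],
    [1.0, [0.3, -3, -0.4], 0],
    [1.0, [0.4, -4, -0.6], 0],
    [1.0, [0.4, -4, -0.6], 0],
    [1.0, [0.4, -4, -0.6], 0],
  ],
)

```text
t: 20.55
tool_pos: [0.4537, 0.129, 0.1699]
tool_rot: [-0.134, 2.557, 0.088]
contact_force: [0.1, 0.0, -0.7]
opening: 0.0132
grip_force: 58.3
```

send_rows(
  rows=[
    [1.0, [0.4, -4, -0.6], 0],
    [1.0, [0.5, -4, -0.6], 0],
    [1.0, [0.5, -4, -0.6], 0],
    [1.0, [0.5, -4, -0.6], 0],
    [1.0, [0.5, -4, -0.6], 0],
    [1.0, [0.5, -4, -0.6], 0],
    [1.0, [0.5, -4, -0.6], 0],
    [1.0, [0.5, -4, -0.6], 0],
    [1.0, [0.5, -4, -0.6], 0],
    [1.0, [0.5, -4, -0.6], 0],
  ],
)

```text
t: 21.8
tool_pos: [0.4259, -0.2778, 0.1794]
tool_rot: [-0.131, 2.556, 0.088]
contact_force: [1.1, -0.2, -2.6]
opening: 0.0135
grip_force: 58.4
```

send_rows(
  rows=[
    [1.0, [0.5, -4, -0.6], 0],
    [1.0, [0.4, -3.4, -0.5], 0],
    [1.0, [0.2, -2, -0.3], 0],
    [1.0, [0, 0, 0], 0],
  ],
)

```text
t: 22.3
tool_pos: [0.42, -0.3729, 0.1818]
tool_rot: [-0.13, 2.557, 0.089]
contact_force: [-0.4, -0.1, -1.3]
opening: 0.0133
grip_force: 58.5
```

Run:
```python
from h import *
o,M=st(); lip=o['tool_pos']+M@[-.053,-.0037,.0814]; print('lip',lip); print(100*M.T@(np.array([.5115,-.3335,.138])-lip))
d=grab('side','side5');c=cv2.resize(cv2.imread('pics/side5.png')[60:220,250:450],None,fx=4,fy=3.75,interpolation=cv2.INTER_CUBIC);cv2.imwrite('pics/c5.png',c)
```

```text
t 22.3 p [ 0.42   -0.3729  0.1818] q [-1.134 -0.225  2.037  0.601  1.221 -2.987] 
M [[-0.832, -0.112, 0.544], [-0.074, 0.993, 0.091], [-0.55, 0.036, -0.834]] open 0.013275594880175693 F [-0.4 -0.1 -1.3] 58.482853174209595
lip [ 0.50874588 -0.3652451   0.14292303]
[-0.19316349  3.10412162  0.85020151]
```

View pics/c5.png

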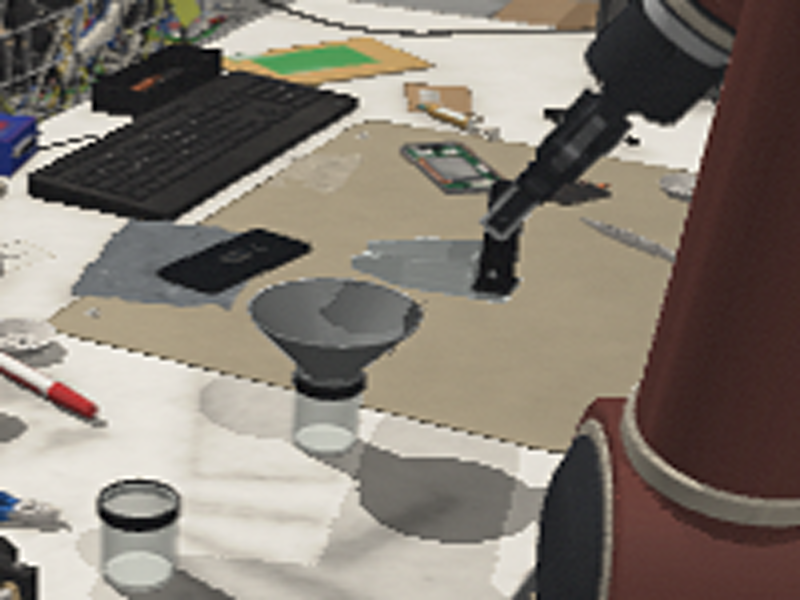

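I overshot by 3 cm in y (lip at crop (360,260), funnel mouth at (335,310)). I'll correct that and check the lip position in depth.

send_rows(
  rows=[
    [1.0, [-0.1, 1.5, 0.4], 0],
    [1.0, [-0.1, 1.6, 0.4], 0],
    [1.0, [0, 0, 0], 0],
  ],
)

```text
t: 22.72
tool_pos: [0.423, -0.3378, 0.1772]
tool_rot: [-0.135, 2.556, 0.09]
contact_force: [-1.2, 0.2, -1.6]
opening: 0.0133
grip_force: 58.5
```

Run:
```python
from h import *
o,M=st(); lip=o['tool_pos']+M@[-.053,-.0037,.0814]; print('lip',lip)
for n in('top','side'):
    d=grab(n,n+'6');X=cloud(d).reshape(-1,3);C=d['frame'].reshape(-1,3)
    k=(~np.isnan(X[:,0]))&(X[:,2]>.122)&(X[:,2]<.17)&(X[:,0]>.44)&(X[:,0]<.58)&(np.abs(X[:,1]+.335)<.06)
    X,C=X[k],C[k]
    if len(X)<20: print(n,len(X));continue
    e=X[X[:,0]>X[:,0].max()-.008];print(n,len(X),'xmax',X[:,0].max(),'lip edge',e.mean(0),e.min(0),e.max(0))
    b=(C[:,0].astype(int)-C[:,2]>70);print('brass',b.sum(),X[b].mean(0) if b.any() else '')
```

```text
t 22.73 p [ 0.423  -0.3378  0.1772] q [-1.095 -0.293  2.1    0.598  1.205 -2.954] 
M [[-0.831, -0.116, 0.544], [-0.077, 0.993, 0.093], [-0.551, 0.035, -0.834]] open 0.013279148520392496 F [-1.2  0.2 -1.6] 58.460145592689514
lip [ 0.51171032 -0.32979816  0.1383718 ]
top 671 xmax 0.5126961920208544 lip edge [ 0.50833154 -0.33292008  0.13947803] [ 0.50474945 -0.34744133  0.13384657] [ 0.51269619 -0.31106413  0.14965189]
brass 43 [ 0.44906608 -0.33650003  0.14155829]
side 323 xmax 0.5127347452322701 lip edge [ 0.50842769 -0.33793224  0.1421928 ] [ 0.50498409 -0.35118922  0.13656783] [ 0.51273475 -0.30952936  0.14718452]
brass 0
```

The lip is at (0.512, −0.331, 0.139), over the funnel centre, and the spacers are still at the back of the scoop. I'll pour by turning about the tool z with the lip held in place.

send_rows(
  rows=[
    [1.0, [-0.15, 0.91, 0], 10],
    [1.0, [-0.15, 0.91, 0], 10],
    [1.0, [-0.15, 0.91, 0], 10],
    [1.0, [-0.15, 0.91, 0], 10],
    [1.0, [-0.15, 0.91, 0], 10],
    [1.0, [-0.15, 0.91, 0], 10],
    [1.0, [-0.15, 0.91, 0], 10],
    [1.0, [-0.15, 0.91, 0], 10],
    [1.0, [-0.15, 0.91, 0], 10],
    [1.0, [-0.15, 0.91, 0], 10],
  ],
)

```text
t: 24.08
tool_pos: [0.4726, -0.2886, 0.2163]
tool_rot: [2.009, 1.86, 0.689]
contact_force: [0.3, -0.5, -1.6]
opening: 0.0132
grip_force: 58.6
```

send_rows(
  rows=[
    [1.0, [-0.15, 0.91, 0], 10],
    [1.0, [-0.15, 0.91, 0], 10],
    [1.0, [-0.15, 0.91, 0], 10],
    [1.0, [-0.15, 0.91, 0], 10],
    [1.0, [-0.15, 0.91, 0], 10],
    [1.0, [-0.15, 0.91, 0], 10],
    [1.0, [-0.15, 0.91, 0], 10],
    [1.0, [-0.15, 0.91, 0], 10],
    [1.0, [0, 0, 0], 0],
    [1.0, [0, 0, 0], 0],
  ],
)

```text
t: 25.32
tool_pos: [0.5115, -0.3402, 0.2358]
tool_rot: [-2.943, -0.155, -0.882]
contact_force: [0.3, 0.8, -1.0]
opening: 0.0133
grip_force: 58.5
```

Run:
```python
from h import *
o,M=st(); lip=o['tool_pos']+M@[-.053,-.0037,.0814]; print('lip',lip)
ims=[]
for n,(r0,r1,c0,c1) in(('top',(150,250,365,465)),('side',(110,210,290,390))):
    d=grab(n,n+'7');ims.append(cv2.resize(cv2.imread(f'pics/{n}7.png')[r0:r1,c0:c1],None,fx=4,fy=4,interpolation=cv2.INTER_CUBIC))
    X=cloud(d).reshape(-1,3);C=d['frame'].reshape(-1,3).astype(int)
    b=(C[:,0]-C[:,2]>60)&(C[:,0]-C[:,1]>15)&(np.hypot(X[:,0]-.51,X[:,1]+.333)<.15);print(n,b.sum(),np.round(X[b][::8],3).tolist())
cv2.imwrite('pics/c7.png',np.hstack(ims))
```

```text
t 25.32 p [ 0.5115 -0.3402  0.2358] q [-0.939 -0.191  1.915  0.561  1.189  0.373] 
M [[0.831, 0.115, 0.544], [0.078, -0.993, 0.091], [0.551, -0.033, -0.834]] open 0.013295965413697666 F [ 0.3  0.8 -1. ] 58.49477291107178
lip [ 0.51136386 -0.33324376  0.13887125]
top 2 [[0.518, -0.347, 0.013]]
side 0 []
```

View pics/c7.png

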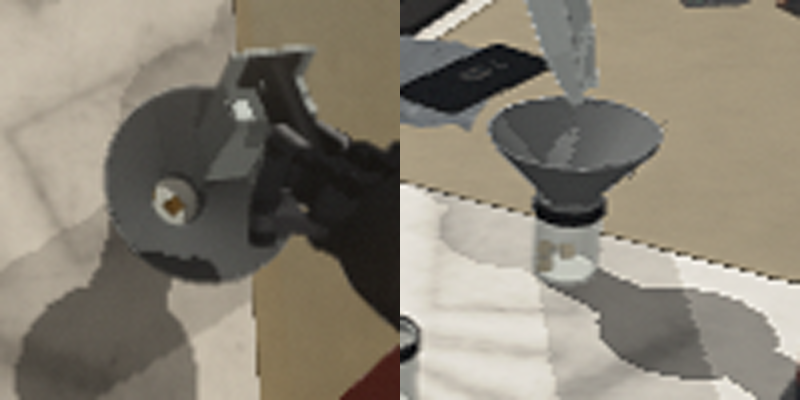

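The side view shows brass inside the jar at (545,255) and one spacer seen through the throat at (173,205) in the top view. I'll turn the scoop level again over the funnel and check that it is empty.

send_rows(
  rows=[
    [1.0, [0, -0.93, 0], -10],
    [1.0, [0, -0.93, 0], -10],
    [1.0, [0, -0.93, 0], -10],
    [1.0, [0, -0.93, 0], -10],
    [1.0, [0, -0.93, 0], -10],
    [1.0, [0, -0.93, 0], -10],
    [1.0, [0, -0.93, 0], -10],
    [1.0, [0, -0.93, 0], -10],
    [1.0, [0, -0.93, 0], -10],
    [1.0, [0, -0.93, 0], -10],
  ],
)

```text
t: 26.68
tool_pos: [0.4567, -0.2869, 0.2059]
tool_rot: [1.605, 2.144, 0.583]
contact_force: [0.5, -0.8, -0.7]
opening: 0.0129
grip_force: 58.6
```

send_rows(
  rows=[
    [1.0, [0, -0.93, 0], -10],
    [1.0, [0, -0.93, 0], -10],
    [1.0, [0, -0.93, 0], -10],
    [1.0, [0, -0.93, 0], -10],
    [1.0, [0, -0.93, 0], -10],
    [1.0, [0, -0.93, 0], -10],
    [1.0, [0, -0.93, 0], -10],
    [1.0, [0, -0.93, 0], -10],
    [1.0, [0, 0, 0], 0],
  ],
)

```text
t: 27.8
tool_pos: [0.4221, -0.3393, 0.1776]
tool_rot: [-0.13, 2.556, 0.088]
contact_force: [-0.2, 0.4, -1.9]
opening: 0.013
grip_force: 58.7
```

Run:
```python
from h import *
o,M=st(); G=o['tool_pos']-.019*M[:,2];print('G',G)
for n in('top','side'):
    d=grab(n,n+'8');X=cloud(d);C=d['frame'].astype(int)
    b=((C[...,0]-C[...,2]>40)&(C[...,0]-C[...,1]>10)&(np.hypot(X[...,0]-.48,X[...,1]+.333)<.13)).astype(np.uint8)
    k,l,s,c=cv2.connectedComponentsWithStats(b)
    for i in range(1,k):
        if s[i,4]>2: print(n,s[i],np.round(np.nanmean(X[l==i],0),3))
a=cv2.resize(cv2.imread('pics/side8.png')[150:190,310:355],None,fx=9,fy=9,interpolation=cv2.INTER_CUBIC)
b=cv2.resize(cv2.imread('pics/top8.png')[165:235,375:445],None,fx=5.143,fy=5.143,interpolation=cv2.INTER_CUBIC)
cv2.imwrite('pics/c8.png',np.hstack([a,b[:360]]))
```

```text
t 27.8 p [ 0.4221 -0.3393  0.1776] q [-1.098 -0.293  2.099  0.598  1.206 -2.953] 
M [[-0.831, -0.112, 0.544], [-0.074, 0.993, 0.091], [-0.551, 0.035, -0.834]] open 0.013032735800970367 F [-0.2  0.4 -1.9] 58.654205203056335
G [ 0.41172702 -0.34102261  0.19342771]
top [435 196  16  36 248] [ 0.478 -0.447  0.002]
top [406 199   4   4  11] [ 0.516 -0.346  0.014]
top [430 247   4   5  11] [ 0.388 -0.406  0.003]
```

View pics/c8.png

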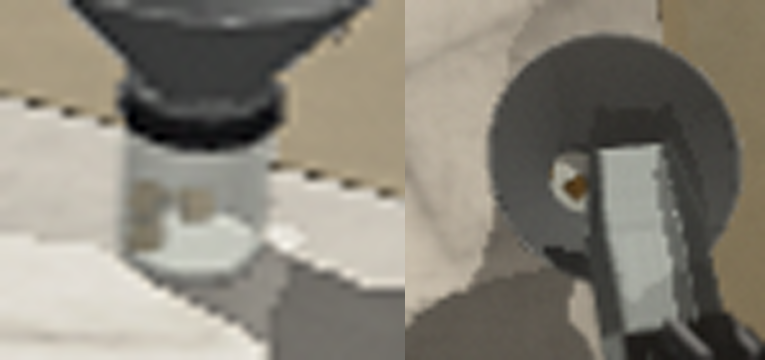

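The jar holds three spacers, at crop (145,195), (145,235) and (195,205), and the scoop is empty. Next I set the scoop down on the clear bench between the jars.

send_rows(
  rows=[
    [1.0, [-0.9, 3.7, 0.7], 0],
    [1.0, [-0.9, 3.7, 0.7], 0],
    [1.0, [-0.9, 3.7, 0.7], 0],
    [1.0, [-0.9, 3.7, 0.7], 0],
    [1.0, [1.6, -0.1, 2.5], 0],
    [1.0, [1.6, -0.1, 2.5], 0],
    [1.0, [1.6, -0.1, 2.5], 0],
    [1.0, [1.3, -0.1, 2.0], 0],
    [1.0, [0.5, 0, 0.8], 0],
    [1.0, [0, 0, 0], 0],
  ],
)

```text
t: 29.15
tool_pos: [0.452, -0.186, 0.0565]
tool_rot: [-0.131, 2.556, 0.09]
contact_force: [0.6, -0.8, -0.7]
opening: 0.013
grip_force: 58.8
```

Run:
```python
from h import *
o,M=st(); G=o['tool_pos']-.019*M[:,2];print('G',G)
print(100*M.T@np.array([0,0,.0627-G[2]]))
```

```text
t 29.15 p [ 0.452  -0.186   0.0565] q [-0.818 -0.362  2.374  0.635  0.887 -2.841] 
M [[-0.831, -0.113, 0.544], [-0.075, 0.993, 0.092], [-0.551, 0.036, -0.834]] open 0.012971895075128288 F [ 0.6 -0.8 -0.7] 58.81880521774292
G [ 0.4417133  -0.18773746  0.07233208]
[ 0.53028296 -0.03466868  0.80334768]
```

send_rows(
  rows=[
    [1.0, [0.3, 0, 0.5], 0],
    [1.0, [0.2, 0, 0.3], 0],
    [1.0, [0, 0, 0], 0],
    [1.7, [0, 0, 0], 0],
    [2.5, [0, 0, 0], 0],
    [5, [0, 0, 0], 0],
    [8.5, [0, 0, 0], 0],
    [8.5, [0, 0, -3], 0],
    [8.5, [0, 0, -5], 0],
    [8.5, [0, 0, -5], 0],
  ],
)

```text
t: 30.4
tool_pos: [0.3808, -0.1976, 0.1566]
tool_rot: [-0.133, 2.556, 0.089]
contact_force: [0.9, -1.9, 0.8]
opening: 0.0847
grip_force: 0.0
```

Run:
```python
from h import *
st()
d=grab('side','side9');X=cloud(d);C=d['frame'].astype(int)
m=(np.abs(X[...,0]-.485)<.09)&(np.abs(X[...,1]+.185)<.05)
b=X[m&(X[...,2]>.005)&(X[...,2]<.033)];g=X[m&(X[...,2]>.04)&(X[...,2]<.1)];t=g[g[:,2]>.07]
print('body',len(b),b.min(0),b.max(0));print('grip',len(g),g.min(0),g.max(0),'top',t.mean(0) if len(t) else '')
lo=g[g[:,2]<.055];print('grip low',lo.mean(0))
d=grab('top','top9')
```

```text
t 30.4 p [ 0.3808 -0.1976  0.1566] q [-1.008 -0.727  2.416  0.565  1.256 -2.807] 
M [[-0.831, -0.114, 0.544], [-0.076, 0.993, 0.092], [-0.551, 0.035, -0.834]] open 0.08473529254641832 F [ 0.9 -1.9  0.8] 0.0
body 503 [ 0.42889631 -0.2098947   0.00503989] [ 0.54173979 -0.15101805  0.03287117]
grip 152 [ 0.43085618 -0.19474608  0.04025969] [ 0.45477614 -0.17649593  0.08311208] top [ 0.44182074 -0.18340012  0.07648325]
grip low [ 0.44149593 -0.18180022  0.04767448]
```

The scoop stands upright and the gripper is clear of it, so I'm handing in.

```bash
python3 -c "
from station import ctrl
print(ctrl.finish_job())"
```

```text
the job is handed in; nothing more can be done
None
```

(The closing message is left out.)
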